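# Let a tin out of the gravity rack

## Task

Use the two-lane tin rack to let out the big tin (the labelled one, which nearly fills its lane) and leave the flat tin shut in the other lane. With a fingertip, press down the round paddle at the back of the big tin's lever so that the gate lifts, keep it pressed until the tin has rolled down to the end stop, then let go so that the gate drops shut. Do not touch or lift the tins, do not work the other lever, and leave the jar, mill and glass where they stand.

Things in the scene. Friction and masses are not known exactly. Their poses are not given: they have to be found in the camera images.
- rack: Fixed wooden tin rack on a base board 375 x 190 x 10 mm (x from -237 to +138 mm). Origin on the worktop under the closed gates, midway between the lanes; x points downhill, y to the left as one looks downhill, z up. Two lanes 66 mm wide, centre lines at y = -45 mm (right) and +45 mm (left), slope down 12 degrees; the runway is 45 mm above the worktop at x = 0. No part is higher than 170 mm.
- rack_stop (a point): Middle of the foot of the end stop that closes both lanes downhill, at x = +125 mm of the rack. A tin lying against it has its middle at x about +87 mm.
- rack_pivots (a point): Midway between the pivots of the two steel levers, at x = -100 mm, 155 mm above the worktop, over the board that closes the lanes uphill. One lever rocks over each lane's centre line: the gate blade hangs from its downhill end, a round black paddle 42 mm across is on its uphill end.
- right_lever_pad (a point): Centre of the upper face of the right lever's paddle (lane at y = -45 mm). Gate shut: x = -200 mm, y = -45 mm of the rack, 165 mm above the worktop. It swings about the pivot, 100 mm away; fully down it is 51 mm lower and 8 mm farther downhill, tilted by 30 degrees. Only the base board lies under it.
- left_lever_pad (a point): The same for the left lever (lane at y = +45 mm): with the gate shut at x = -200 mm, y = +45 mm, 165 mm above the worktop.
- right_lever (a joint): Angle of the right lever: 0 with the gate shut, 0.52 rad with the paddle fully down against its stop. A spring shuts it: the paddle needs 1 to 2 N to start and 5 to 6 N fully down. The big tin rolls through once it is beyond about 0.40.
- left_lever (a joint): Angle of the left lever, as for the right one.
- big_tin: Big printed food tin, 75 mm across and 58 mm long, 0.25 kg or so, lying on its side across one of the two lanes (either one), leaning on the gate and free to roll downhill. Its origin is the middle of one end face.
- big_tin_middle (a point): Middle of the big tin; its y in the rack's frame tells the lane. About x = -38 mm, 91 mm above the worktop at the start. Released, it takes under a second to roll to the end stop.
- flat_tin_middle (a point): Middle of the flat tin: plain bare metal, 75 mm across but only 34 mm long, lying in the same way behind the gate of the other lane.
- spice_jar: Loose spice jar with a lid, 45 mm across, 106 mm high, upright beside the rack; origin under its centre. Bystander.
- mill: Loose small glass mill, 44 mm across, 90 mm high, upright beside the rack; origin under its centre. Bystander.
- glass: Loose drinking glass, 81 mm across, 92 mm high, upright below the downhill end; origin under its centre. Bystander.
- flat_tin: The flat tin itself; its origin lies on its axis, 29 mm from its middle, outside the metal.
Mind the look-alikes: they are no part of the job. Leave any yellow look-alike of the big_tin alone.

How it is judged:
By the outcome, as a careful person would: the job done as asked, in the order asked, and still so for the second after the job is handed in, with the robot touching nothing.
It also fails if it takes over 40 s, if anything falls off the work surface, if the arm or the gripper's body presses on something with over 40 N, if the wrist force passes 120 N, or if a joint passes its speed limit or range.

## Robot

A 6-joint arm with a two-finger parallel gripper is mounted at the origin on a cart in front of the work surface, level with it; the furniture and walls round the work are solid. World frame = base frame: x ahead of the robot, y to its left, z up, the work surface at z = 0. Lengths are in m, angles in rad, forces in N, time in s.
With the tool pointing down it reaches from about 0.25 to 0.725 m from the base axis. Payload 9.7 kg.
Tool frame: the origin (TCP) lies midway between the tips of the shut fingers; the grasp point (between the pads) lies 19 mm behind it; z points along the fingers, y is the line along which they close (so a half turn about z gives the same grasp; the last joint's range is limited). The gripper opens to 85 mm and grips with 20 to 120 N. Pads are 22 mm wide; open, the fingers measure 114 mm over their backs; the gripper's body (76 mm by 85 mm) begins 54 mm behind the grasp point. The pads swing forward as they close: fully open they stand 13 mm farther back than shut.
Start: joints at [1.15, 0.087, 0.176, 1.66, 0, 1.571], TCP at [0.225, 0.502, 0.231] pointing down, gripper open.
Joint ranges: [-3.13, 3.13], [-0.85, 1.81], [-1.15, 1.24], [-2.2, 2.28], [-1.44, 1.52], [-3.14, 3.14]. Speed limits (rad/s): [2.22, 2.22, 2.57, 3.14, 3.14, 3.14].

## Interface

Orientations are given as a 3x3 rotation matrix whose columns are the frame's x, y, z axes.
In Python, from cell import bot gives the robot as it stands. The module is installed in compiled form; this text tells all that it offers.
- The arm moves only by the tool carry_out, never from a script. Its argument "steps" is a list of rows, each a list of 3 entries, a list of its own where there are three numbers: the gripper's target within -1 to 1 (fully open at 1, half-way at 0, shut at -1), then the shift along the tool's x, y, z each as a share of 300 mm, from -1 to 1, then the turn about the tool's z as a share of pi rad, from -1 to 1. In form: [[fingers, [tx, ty, tz], twist], ...]. A call has 1 to 8 rows; each row shifts and turns the commanded pose from where the row before left it, along the tool's axes as they then stand; what a row does not reach is not made up. A row lasts 1/10 s, in which the tool goes at most 50 mm and 8.59 degrees, less where a joint would pass 70% of its speed; a pose out of reach is approached as far as the arm can. A call with a number of a shift or a turn outside -1 to 1 is refused whole. A call with a gripper value outside its range is refused whole. The fingers move at their own pace and stop on an object; "newtons" is the grip in N (left out, the last holds). Time passes only in rows, so rows that do not move let the fingers close. It gives the time, the measured TCP pose, the force, the opening and the grip force at its end, in the units of the state.
- bot.observe(): the state, without advancing time (a new reading comes with each control period).
- bot.camera(name): name is "scene" or "top" or "wrist"; returns a dict with "image" (420x560x3 uint8, red, green, blue), "K" (3x3 intrinsics, pixels), "R" (3x3) and "t" (3): a world point X has camera coordinates R X + t; the wrist camera has in their place "tool_from_camera" (4x4, takes a point from camera to tool coordinates, whose origin is the TCP and whose axes are the flange's). Camera axes: x right, y down, z forward; pixel columns grow to the right and rows downward; lengths in m; the calibration is good to about 2 mm. A picture is of the moment at which its call begins: read the wrist's pose just before it. There is no depth.
- bot.hand_in(): hands the job in; it is judged then, once.
The state is a dict: "t": time; "joint_positions": joint angles; "qd": joint speeds; "tau": joint torques, N m; "eef_pos": TCP position; "tcp_rot": TCP orientation; "force": force on the tool from outside, world axes, zero at the start; "wrist_torque": the same for the moment, N m; "finger_gap": finger opening in m; "grip_force": force on a finger pad.
Only numpy, scipy, OpenCV 4.12 (cv2) and the standard library are available. Lean on these libraries where they do the work, as an engineer would, in place of code of your own. Each camera call takes 0.05 s, during which the arm holds its last target. There are 200 camera calls.

## Working session

There is one attempt and no reset: what is moved stays moved. The work goes in short steps, Python scripts to look and compute and a tool call to move; the robot and the scene stay as the last step left them, time stands still between calls to the robot, and variables do not carry over. Pictures are saved under pics/ and viewed, at most 10 in all, crops included, and the job is handed in when it is done.

Besides the shell and the picture viewer there is one more tool, called as name(argument=value, ...), one argument or row to a line, values as JSON. carry_out: Moves the arm, as the interface text tells. Its arguments: {"type":"object","properties":{"steps":{"type":"array"},"newtons":{"type":"number"}},"required":["steps"]}

```bash
mkdir -p pics
python3 - <<'E'
from cell import bot
import cv2,numpy as np,pickle
d={}
for n in("scene","top"):
    c=bot.camera(n);d[n]=c;cv2.imwrite(f"pics/{n}0.png",cv2.cvtColor(c["image"],cv2.COLOR_RGB2BGR))
    print(n,(-c["R"].T@c["t"]).round(3))
pickle.dump(d,open("cams.pkl","wb"))
s=bot.observe();print(s["t"],s["eef_pos"],s["tcp_rot"].round(2) if hasattr(s["tcp_rot"],'round') else s["tcp_rot"])
E
```

```text
scene [0.226 0.441 0.813]
top [ 0.436 -0.11   1.341]
0.1 [0.22458818 0.50181445 0.23064748] [[-0.91  0.41 -0.  ]
 [ 0.41  0.91 -0.  ]
 [ 0.   -0.   -1.  ]]
```

View pics/scene0.png

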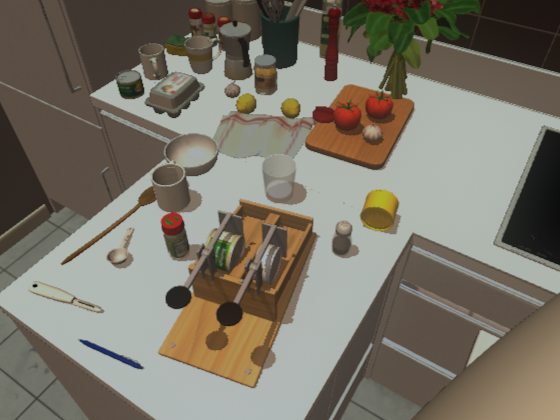

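View pics/top0.png

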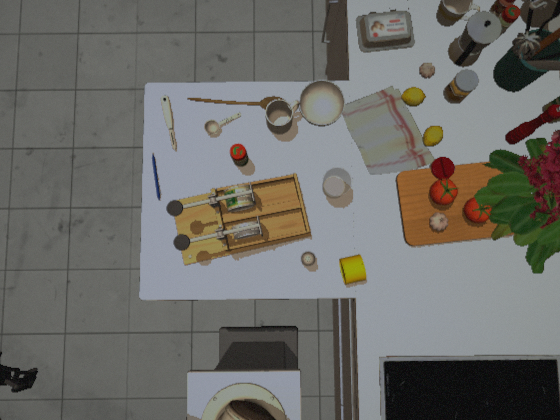

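The scene shows the rack: the left-hand paddle (scene px 178,297; top 175,208) has the green-labelled tin in its lane (scene 225,248; top 238,197). The other paddle (scene 230,313; top 181,242) has a bare metal tin (scene 268,262). The yellow tin (scene 380,210) is the look-alike. I'll confirm with a crop and triangulate both paddles.

```bash
cat > h.py <<'E'
import numpy as np,cv2
def blob(im,u,v,r=22,th=60):
    m=(im.max(2)<th).astype(np.uint8)
    n,l,st,ce=cv2.connectedComponentsWithStats(m)
    ok=[i for i in range(1,n) if st[i,4]>60 and np.hypot(*(ce[i]-(u,v)))<r]
    i=min(ok,key=lambda i:np.hypot(*(ce[i]-(u,v)))); return ce[i],st[i]
def plane(c,p,z):
    d=c["R"].T@np.linalg.solve(c["K"],[*p,1]);o=-c["R"].T@c["t"]
    return o+d*(z-o[2])/d[2]
def tri(c1,p1,c2,p2):
    P=[c["K"]@np.c_[c["R"],c["t"]] for c in(c1,c2)]
    X=cv2.triangulatePoints(*P,np.float64(p1).reshape(2,1),np.float64(p2).reshape(2,1));return (X[:3]/X[3]).ravel()
def proj(c,X):
    q=c["K"]@(c["R"]@np.asarray(X,float)+c["t"]);return q[:2]/q[2]
E
python3 - <<'E'
import pickle,cv2,numpy as np
from h import *
d=pickle.load(open("cams.pkl","rb"));s,t=d["scene"],d["top"]
for a,b in(((178,297),(175,208)),((230,313),(181,242))):
    pa,sa=blob(s["image"],*a);pb,sb=blob(t["image"],*b)
    print(pa.round(1),sa,pb.round(1),sb,tri(s,pa,t,pb).round(4),plane(s,pa,.163).round(4),plane(t,pb,.163).round(4))
for n,p,z in(("jar",(238,152),.106),("mill",(308,258),.09),("glass",(337,182),.09),("tin",(238,197),.12),("pivotL?",(215,201),.155),("corner",(297,175),.1)):print(n,plane(t,p,z).round(3))
print(proj(t,[0,0,0]))
im=s["image"][200:340,150:330];cv2.imwrite("pics/crop1.png",cv2.cvtColor(cv2.resize(im,None,fx=4,fy=4,interpolation=cv2.INTER_CUBIC),cv2.COLOR_RGB2BGR))
E
```

```text
[178. 297.] [166 286  25  23 432] [174.3 208.1] [168 201  15  14  92] [0.5921 0.1644 0.1611] [0.5915 0.1654 0.163 ] [0.5915 0.1637 0.163 ]
[229.1 313.4] [217 301  25  25 482] [181.4 242.9] [175 235  15  15 123] [0.5031 0.145  0.1623] [0.504  0.1458 0.163 ] [0.5019 0.1442 0.163 ]
jar [0.752 0.005 0.106]
mill [ 0.461 -0.182  0.09 ]
glass [ 0.669 -0.265  0.09 ]
tin [0.625 0.004 0.12 ]
pivotL? [0.61  0.06  0.155]
corner [ 0.687 -0.155  0.1  ]
[243.40211717 426.47909328]
```

View pics/crop1.png

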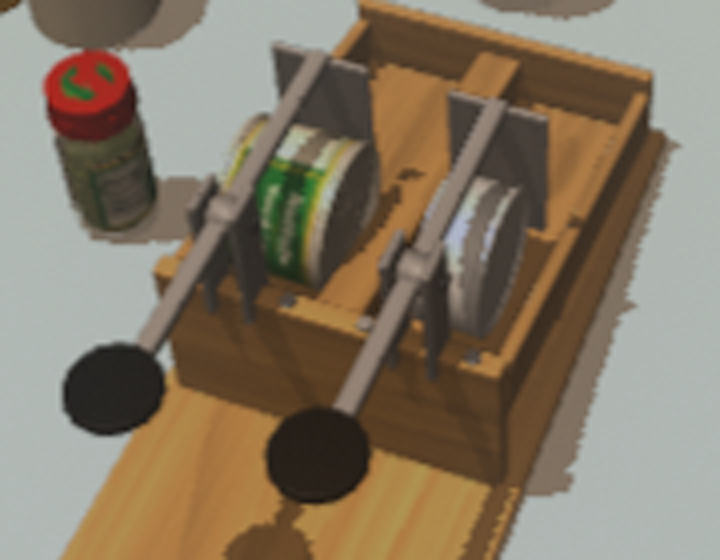

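The crop confirms it: the green-labelled, wide tin is in the left lane, behind the left lever, and the flat bare tin is in the right lane. The target is the left paddle at about (0.592, 0.1645, 0.164), with downhill about (0.21, -0.98). I'm moving above it with the fingers shut.

carry_out(
  steps=[
    [-1,[-0.143,-0.048,0],0],
    [-1,[-0.143,-0.048,0],0],
    [-1,[-0.143,-0.048,0],0],
    [-1,[-0.143,-0.048,0],0],
    [-1,[-0.143,-0.048,0],0],
    [-1,[-0.143,-0.048,0],0],
    [-1,[-0.143,-0.048,0],0],
    [-1,[-0.143,-0.048,0],0],
  ],
)

```text
t: 0.9
eef_pos: [0.4919, 0.2551, 0.231]
tcp_rot: [[-0.913, 0.409, -0.0], [0.409, 0.913, -0.0], [0.0, -0.0, -1.0]]
force: [0.6, 1.0, -0.7]
finger_gap: -0.0001
grip_force: 0.0
```

carry_out(
  steps=[
    [-1,[-0.143,-0.048,0],0],
    [-1,[-0.143,-0.048,0],0],
    [-1,[-0.143,-0.048,0],0],
    [-1,[0,0,0],0],
    [-1,[0,0,0],0],
  ],
)

```text
t: 1.4
eef_pos: [0.591, 0.1638, 0.2303]
tcp_rot: [[-0.912, 0.41, -0.002], [0.41, 0.912, -0.0], [0.002, -0.001, -1.0]]
force: [0.6, -0.1, -0.3]
finger_gap: 0.0001
grip_force: 0.0
```

carry_out(
  steps=[
    [-1,[0,0,0.09],0],
    [-1,[0,0,0.08],0],
    [-1,[0,0,0],0],
    [-1,[0,0,0],0],
  ],
)

```text
t: 1.8
eef_pos: [0.5899, 0.1655, 0.1809]
tcp_rot: [[-0.913, 0.407, -0.0], [0.407, 0.913, 0.0], [0.0, -0.0, -1.0]]
force: [-0.5, -0.8, 1.1]
finger_gap: 0.0001
grip_force: 0.0
```

```bash
cat > look.py <<'E'
import sys,cv2,numpy as np
from cell import bot
from h import *
out=[]
s=bot.observe();print(s["t"],np.round(s["eef_pos"],4),np.round(s["force"],1))
for n in("scene","wrist"):
    c=bot.camera(n);im=c["image"]
    im=cv2.resize(im[180:345,130:350],(560,420),interpolation=cv2.INTER_CUBIC) if n=="scene" else im
    out.append(cv2.resize(im,(400,300)))
cv2.imwrite(f"pics/{sys.argv[1]}.png",cv2.cvtColor(np.hstack(out),cv2.COLOR_RGB2BGR))
E
python3 look.py close1
```

```text
1.8 [0.5899 0.1655 0.1809] [-0.5 -0.8  1.1]
```

View pics/close1.png

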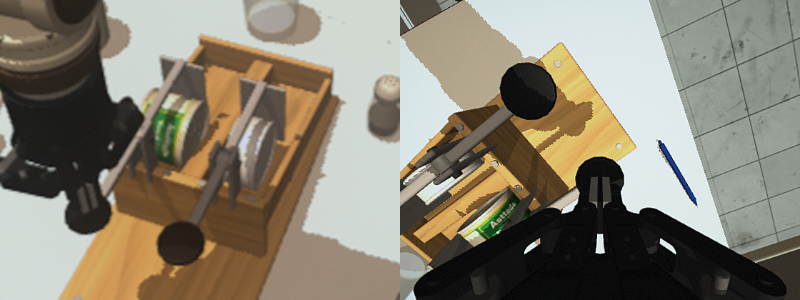

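The fingertip (wrist crop px 600,180) is over the left paddle's middle, clear of the other lever. Pressing now.

carry_out(
  steps=[
    [-1,[-0.004,0,0.04],0],
    [-1,[-0.003,-0.004,0.03],0],
    [-1,[-0.004,-0.005,0.03],0],
    [-1,[-0.004,-0.005,0.03],0],
    [-1,[-0.004,-0.005,0.03],0],
    [-1,[0,0,0],0],
  ],
)

```text
t: 2.5
eef_pos: [0.5933, 0.1571, 0.1308]
tcp_rot: [[-0.913, 0.409, -0.001], [0.409, 0.913, 0.0], [0.001, -0.0, -1.0]]
force: [0.1, 4.2, 3.6]
finger_gap: 0.0
grip_force: 2.4
```

carry_out(
  steps=[
    [-1,[-0.001,-0.001,0.02],0],
    [-1,[0,0,0.012],0],
    [-1,[0,0,0],0],
    [-1,[0,0,0],0],
  ],
)

```text
t: 2.9
eef_pos: [0.5939, 0.1562, 0.1231]
tcp_rot: [[-0.913, 0.409, 0.001], [0.409, 0.913, -0.001], [-0.001, -0.001, -1.0]]
force: [-0.6, 0.3, 5.4]
finger_gap: -0.0
grip_force: 2.5
```

```bash
python3 look.py press1
```

```text
2.9 [0.5939 0.1562 0.1231] [-0.6  0.3  5.4]
```

View pics/press1.png

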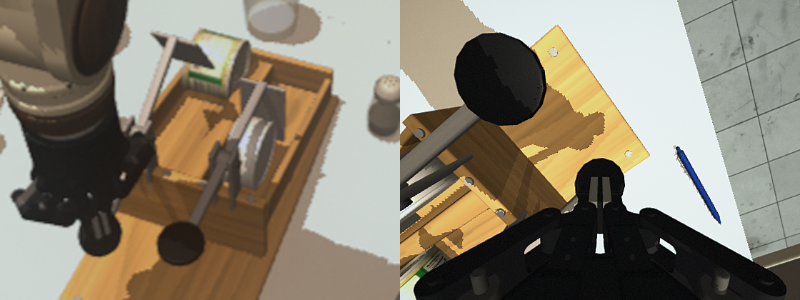

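The gate is up and the labelled tin has passed it (left view 220,65). The flat tin is still shut in. I'll hold for another second.

carry_out(
  steps=[
    [-1,[0,0,0],0],
    [-1,[0,0,0],0],
    [-1,[0,0,0],0],
    [-1,[0,0,0],0],
    [-1,[0,0,0],0],
    [-1,[0,0,0],0],
    [-1,[0,0,0],0],
    [-1,[0,0,0],0],
  ],
)

```text
t: 3.8
eef_pos: [0.5939, 0.1562, 0.1232]
tcp_rot: [[-0.913, 0.409, 0.001], [0.409, 0.913, -0.001], [-0.001, -0.0, -1.0]]
force: [-1.1, 0.9, 5.5]
finger_gap: -0.0003
grip_force: 2.5
```

carry_out(
  steps=[
    [-1,[0,0,0],0],
    [-1,[0,0,0],0],
    [-1,[0,0,0],0],
    [-1,[0,0,0],0],
    [-1,[0,0,0],0],
    [-1,[0,0,0],0],
    [-1,[0,0,0],0],
    [-1,[0,0,0],0],
  ],
)

```text
t: 4.6
eef_pos: [0.5938, 0.1562, 0.1232]
tcp_rot: [[-0.913, 0.409, 0.001], [0.409, 0.913, -0.001], [-0.001, -0.001, -1.0]]
force: [-1.5, 0.8, 5.7]
finger_gap: -0.0
grip_force: 2.5
```

```bash
python3 look.py press2
```

```text
4.6 [0.5938 0.1562 0.1232] [-1.5  0.8  5.7]
```

View pics/press2.png

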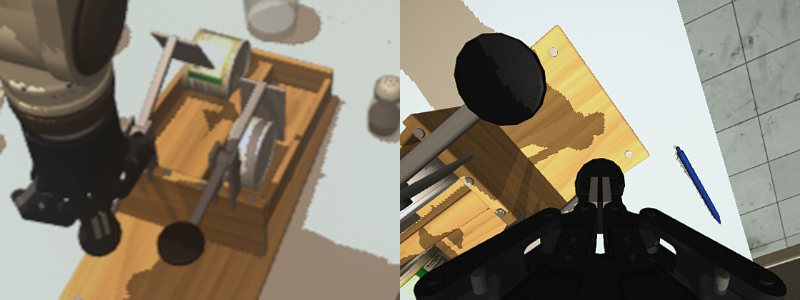

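The tin hasn't moved since the last view, so it is at rest by the end wall (220,65). Letting go along the reverse path.

carry_out(
  steps=[
    [-1,[0.004,0.005,-0.04],0],
    [-1,[0.004,0.005,-0.04],0],
    [-1,[0.004,0.005,-0.04],0],
    [-1,[0.003,0.004,-0.06],0],
    [-1,[0,0,-0.1],0],
    [-1,[0,0,-0.12],0],
    [-1,[0.05,0.14,0],0],
    [-1,[0.05,0.14,0],0],
  ],
)

```text
t: 5.5
eef_pos: [0.5996, 0.2528, 0.2455]
tcp_rot: [[-0.912, 0.411, 0.004], [0.411, 0.912, 0.001], [-0.003, 0.002, -1.0]]
force: [1.5, 0.2, 0.3]
finger_gap: -0.0003
grip_force: 0.0
```

carry_out(
  steps=[
    [-1,[0.05,0.14,0],0],
    [-1,[0.05,0.14,0],0],
    [-1,[0,0,0],0],
    [-1,[0,0,0],0],
    [-1,[0,0,0],0],
  ],
)

```text
t: 6.0
eef_pos: [0.6059, 0.3409, 0.2432]
tcp_rot: [[-0.913, 0.409, 0.0], [0.409, 0.913, -0.0], [-0.001, -0.0, -1.0]]
force: [-0.3, 0.2, -0.2]
finger_gap: -0.0001
grip_force: 0.0
```

```bash
python3 look.py end
python3 - <<'E'
from cell import bot
from h import *
c=bot.camera("top");cv2.imwrite("pics/endtop.png",cv2.cvtColor(cv2.resize(c["image"][130:280,150:370],None,fx=3,fy=3),cv2.COLOR_RGB2BGR))
E
```

```text
6.0 [0.6059 0.3409 0.2432] [-0.3  0.2 -0.2]
```

View pics/end.png

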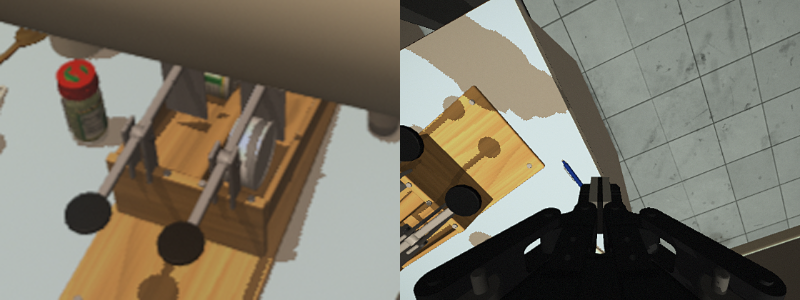

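View pics/endtop.png

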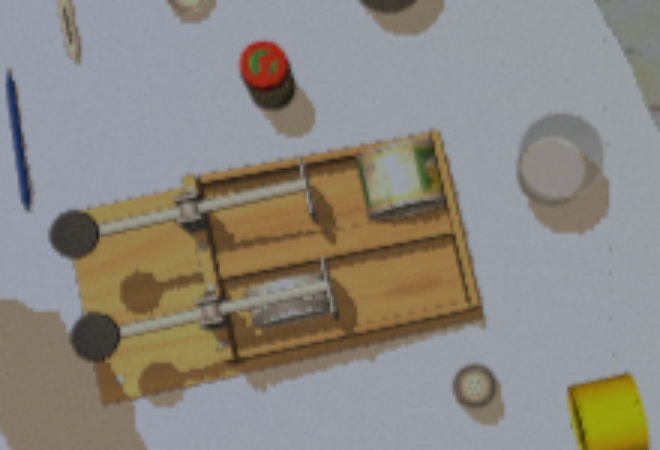

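The big tin lies against the end stop (top crop 400,180) and both gates are shut. The flat tin is still held (290,300), and the jar, mill and glass have not moved. The arm is clear, so I'm handing in.

```bash
python3 -c "from cell import bot;print(bot.hand_in())"
```

```text
the job is handed in; nothing more can be done
None
```

The job is handed in: the big tin rolled to the end stop, its gate dropped shut, the flat tin is still shut in the other lane, and the jar, mill and glass stand where they were.

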